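# Put the small things back in their docks on the hob cover

### The arm

A 7-joint arm with a two-finger parallel gripper is mounted at the origin on a cart in front of the work surface, level with it; the furniture and walls round the work are solid. World frame = base frame: x ahead of the robot, y to its left, z up, the work surface at z = 0. Lengths are in mm, angles in rad, forces in N, time in s.
With the tool pointing down it reaches from about 350 to 900 mm from the base axis. Payload 7.2 kg.
Tool frame: the origin (TCP) lies at the very end of the fingers, on their centre line; the grasp point (between the pads) lies 19 mm behind it; z points along the fingers, y is the line along which they close (so a half turn about z gives the same grasp; the last joint's range is limited). The gripper opens to 85 mm and grips with 20 to 120 N. Pads are 22 mm wide; open, the fingers measure 114 mm over their backs; the gripper's body (76 mm by 85 mm) begins 54 mm behind the grasp point. The pads swing forward as they close: fully open they stand 13 mm farther back than shut.
Start: joints at [-1.184, 0.411, -0.013, 1.596, 0.006, 1.134, -0.082], TCP at [274.561, 561.467, 231.297] pointing down, gripper open.
Joint ranges: [-2.95, 2.95], [-0.29, 1.99], [-1.47, 1.44], [0.14, 2.54], [-1.03, 4.17], [0.13, 1.85], [-2.86, 2.86]. Speed limits (rad/s): [2.39, 2.39, 3.01, 3.01, 3.14, 3.14, 3.14].

### API

Orientations are given as a unit quaternion [w, x, y, z].
In Python, from station import readout, optics, ticket, models gives the robot as it stands.
- The arm moves only by the shell command python3 -m inch 'ROWS' [FORCE]. ROWS is a JSON object whose one key "commands" holds a list of rows, each a list of 5 numbers: the finger opening in m, from 0 to 0.0854, then the shift along the tool's x, y, z in m, then the turn about the tool's z in rad. In form: {"commands": [[jaw, dx, dy, dz, roll], ...]}. A call has 1 to 10 rows; each row is the pose to reach, as a shift and turn from the pose commanded when the call began, along the tool's axes at that moment; what a row does not reach only later rows make up. A row lasts 1/10 s, in which the tool goes at most 50 mm and 8.59 degrees, less where a joint would pass 70% of its speed; a pose out of reach is approached as far as the arm can. A call with a gripper value outside its range is refused whole. The fingers move at their own pace and stop on an object; FORCE is the grip in N (left out, the last holds). Time passes only in rows, so rows that repeat a pose let the fingers close. It gives the time, the measured TCP pose, the force, the opening and the grip force at its end, in the units of the state.
- readout.get_obs(): the state, without advancing time (a new reading comes with each control period).
- optics.get_image(name): name is "scene" or "top" or "wrist"; returns a dict with "img" (384x512x3 uint8, red, green, blue), "camera_matrix" (3x3 intrinsics, pixels), "rvec" (rotation vector, rad) and "tvec" (3), from world to camera coordinates, as OpenCV has them; the wrist camera has in their place "T_tool_cam" (4x4, takes a point from camera to tool coordinates, whose origin is the TCP and whose axes are the flange's). Camera axes: x right, y down, z forward; pixel columns grow to the right and rows downward; lengths in mm; the calibration is good to about 2 mm. A picture is of the moment at which its call begins: read the wrist's pose just before it. There is no depth.
- ticket.job_done(): hands the job in; it is judged then, once.
Trained networks look in a picture, given as the dict that the camera call returned (one of the last four; its "shot" number tells which), for a name from the list of things; names that differ only in an ending like _2 or _b are one class to them, and where a whole thing is asked for, a point or a joint stands for the part that bears it (a point fixed in the world has none). Each returns a list of dicts, best first, with "score" (0 to 1); they miss things now and then, are a little off and sometimes report something else, mostly with a low value. They report only what shows in the picture. A call takes as long as a camera call.
- models.trace(picture, label): "pixels" (384x512 bool, what is visible of it) and "rect" ([left, top, right, bottom] in pixels, round what is visible of it).
The state is a dict: "clock": time; "qpos": joint angles; "joint_vel": joint speeds; "joint_efforts": joint torques, N m; "ee_pos": TCP position; "tool_rot": TCP orientation; "wrist_force": force on the tool from outside, world axes, zero at the start; "moment": the same for the moment, N m; "opening": opening from 0.0 (shut) to 1.0 (fully open); "gripper_force": force on a finger pad.
Only numpy, scipy, OpenCV 4.12 (cv2) and the standard library are available. Lean on these libraries where they do the work, as an engineer would, in place of code of your own. Each camera call takes 0.05 s, during which the arm holds its last target. There are 200 camera calls.

### The job

Tidy the wooden cover board on the hob: put the pepper mill in the large round dock, the salt jar in the small round dock, the matchbox flat in the short rectangular dock and the scrubbing brush, bristles down, in the long rectangular dock. Each must stand upright, seated inside the rim of its dock and let go. Do not knock anything over, and leave the teapot and the sauce bottle where they are.

Things in the scene. Friction and masses are not known exactly. Their poses are not given: they have to be found in the camera images.
- pepper_mill: Turned wooden pepper mill, 170 mm tall, loose, standing on the cover board (top of the board at z = 0.056). Widest 58 mm near the foot; its round head, 50 mm wide, lies 123 to 159 mm above the foot and is a good grip; a 12 mm metal button tops it. Origin: centre of its underside, z up.
- salt_jar: Small round glass spice jar with a dark cap, 41 mm in diameter, 105 mm tall, loose, standing on the board. The same width at every height that is gripped. Origin: centre of its underside, z up.
- matchbox: Red and brown matchbox lying flat on the board, loose, 35 mm (x) by 58 mm (y) by 17 mm (z), drawer open by 5 mm at its -y end. The sleeve, its rigid part, reaches from y = -24 to y = +29 mm. Origin: centre of its underside. Grip it across x. Either way round is right in the dock.
- scrub_brush: Turquoise scrubbing brush standing on its blue bristles, loose, 30 mm (x) by 85 mm (y) by 55 mm tall, with an arched handle that runs along y over its middle. Widest, 30 mm, about 16 mm up, tapering to 10 mm at the top; grip it low, across x (fingertips some 8 mm above its underside). Origin: centre of its underside, z up. Either way round is right in the dock.
- dock_large_round: Dark wooden round dock, 92 mm outside, with a shallow round recess 76 mm wide: the pepper mill's place. Fixed to the board. 5 mm thick floor with a raised rim 8 mm wide that ends 9.5 mm above the board. Origin: centre of its underside, on the board's top.
- dock_small_round: Dark wooden round dock, 73 mm outside, with a shallow round recess 57 mm wide: the salt jar's place. Fixed to the board. 5 mm thick floor with a raised rim 8 mm wide that ends 9.5 mm above the board. Origin: centre of its underside, on the board's top.
- dock_short: Dark wooden rectangular dock, 68 mm (x) by 90 mm (y) outside, with a shallow recess 52 mm (x) by 74 mm (y): the matchbox's place, its long side along the dock's y. Fixed to the board. 5 mm thick floor with a raised rim 8 mm wide that ends 9.5 mm above the board. Origin: centre of its underside, on the board's top.
- dock_long: Dark wooden rectangular dock, 63 mm (x) by 118 mm (y) outside, with a shallow recess 47 mm (x) by 102 mm (y): the brush's place, its long side along the dock's y. Fixed to the board. 5 mm thick floor with a raised rim 8 mm wide that ends 9.5 mm above the board. Origin: centre of its underside, on the board's top.
- teapot: Bystander: white teapot without its lid, 120 x 207 (spout to handle) x 112 mm, at the far right corner of the board. Loose; leave it. Origin: under its middle.
- sauce_bottle: Bystander: dark sauce bottle with a yellow cap, 59 mm wide, 204 mm tall, at the near right edge of the board. Loose; leave it. Origin: centre of its underside.

How it is judged (in metres and radians):
At the end, for the whole second after the job is handed in: Centres: pepper mill and salt jar within 12 mm of their round docks', matchbox and brush within 16 mm of theirs; each on its dock's floor (underside under 7.5 mm above the board), upright within 0.1 rad, at rest, out of the fingers (horizontal distance between pepper_mill and dock_large_round below 0.012 m and z of pepper_mill in the frame of dock_large_round below 0.0075 m and angle between each of pepper_mill, salt_jar, matchbox, scrub_brush's own z axis and vertical below 0.1 rad and linear speed of each of pepper_mill, salt_jar, matchbox, scrub_brush below 0.02 m/s and contact force between each of pepper_mill, salt_jar, matchbox, scrub_brush and the fingers below 0.1 N and horizontal distance between salt_jar and dock_small_round below 0.012 m and z of salt_jar in the frame of dock_small_round below 0.0075 m and horizontal distance between matchbox and dock_short below 0.016 m and z of matchbox in the frame of dock_short below 0.0075 m and horizontal distance between scrub_brush and dock_long below 0.016 m and z of scrub_brush in the frame of dock_long below 0.0075 m); the robot touches nothing.
It fails at once if the teapot is pushed away or knocked over (distance of teapot from where it was at the start of the episode above 0.03 m or angle between teapot's own z axis and vertical above 0.4 rad).
It fails at once if the sauce bottle is pushed away or knocked over (distance of sauce_bottle from where it was at the start of the episode above 0.03 m or angle between sauce_bottle's own z axis and vertical above 0.4 rad).
It fails at once if the pepper mill is knocked over (angle between pepper_mill's own z axis and vertical above 0.9 rad).
It fails at once if the salt jar is knocked over (angle between salt_jar's own z axis and vertical above 0.9 rad).
It also fails if it takes over 96 s, if anything falls off the work surface, if the arm or the gripper's body presses on something with over 40 N, if the wrist force passes 120 N, or if a joint passes its speed limit or range.

## Working session

There is one attempt and no reset: what is moved stays moved. The work goes in short steps, Python scripts to look and compute and a shell command to move; the robot and the scene stay as the last step left them, time stands still between calls to the robot, and variables do not carry over. Pictures are saved under pics/ and viewed, at most 14 in all, crops included, and the job is handed in when it is done.

```bash
ls; mkdir -p pics; python3 - <<'E'
from station import readout,optics,models
import cv2,numpy as np
print(readout.get_obs())
ims=[]
for n in("scene","top"):
    p=optics.get_image(n); ims.append(p["img"])
    print(n,p["camera_matrix"],p["rvec"],p["tvec"])
    for l in["pepper_mill","salt_jar","matchbox","scrub_brush","dock_large_round","dock_small_round","dock_short","dock_long","teapot","sauce_bottle"]:
        print(l,[(round(r["score"],2),r["rect"],int(r["pixels"].sum())) for r in models.trace(p,l)[:3]])
    cv2.imwrite(f"pics/{n}0.png",cv2.resize(p["img"][:,:,::-1],(800,600)))
E
```

```text
pics
{'clock': 0.0, 'qpos': array([-1.18419037,  0.41193191, -0.01272442,  1.5970562 ,  0.00559072,
        1.1342943 , -0.08219638]), 'joint_vel': array([ 0.001244  , -0.00078551,  0.00027945, -0.00062339,  0.00074627,
       -0.00045027, -0.00106977]), 'joint_efforts': array([-9.24528763e-05, -6.00614977e+01,  6.81932755e-01, -2.99422628e+01,
        1.37385968e-02,  1.04699619e-02,  2.22107968e-05]), 'ee_pos': array([274.36273785, 561.00061959, 230.42807904]), 'tool_rot': array([-1.35431776e-04,  2.25430632e-01,  9.74258870e-01, -8.15980997e-04]), 'wrist_force': array([ 0.39902915, -0.39077842,  0.691081  ]), 'moment': array([0.03567607, 0.01182814, 0.0119746 ]), 'gripper_force': 0.0, 'opening': 1.002433541535897}
scene [[401.6703944    0.         250.90275874]
 [  0.         401.6703944  197.15577607]
 [  0.           0.           1.        ]] [ 2.07354044 -0.80688561  0.40818202] [-369.76984941  326.14313413  561.79003995]
pepper_mill [(0.92, [255.0, 120.9, 282.1, 195.4], 1441)]
salt_jar [(0.84, [205.9, 132.8, 225.0, 174.0], 695)]
matchbox [(0.6, [322.2, 168.4, 359.8, 276.9], 29
[... 864 characters left out ...]
00.51652434]
pepper_mill [(0.74, [233.0, 149.2, 257.8, 183.3], 605)]
salt_jar [(0.86, [172.0, 170.3, 193.6, 188.5], 347), (0.32, [180.9, 85.1, 262.6, 142.5], 2218)]
matchbox [(0.84, [246.9, 241.6, 268.2, 270.1], 346), (0.18, [295.3, 222.5, 333.0, 259.8], 1031)]
scrub_brush [(0.92, [184.7, 254.4, 205.5, 276.2], 327)]
dock_large_round [(0.68, [295.8, 222.6, 332.0, 257.6], 986)]
dock_small_round [(0.77, [206.5, 211.3, 231.8, 235.0], 541)]
dock_short [(0.76, [263.2, 185.6, 296.3, 224.0], 848)]
dock_long [(0.91, [147.4, 199.3, 184.6, 254.9], 1156), (0.19, [201.3, 208.1, 235.5, 234.4], 606)]
teapot [(0.63, [183.2, 84.3, 262.3, 141.7], 2259)]
sauce_bottle [(0.98, [332.9, 183.5, 368.4, 215.2], 806)]
```

View pics/scene0.png

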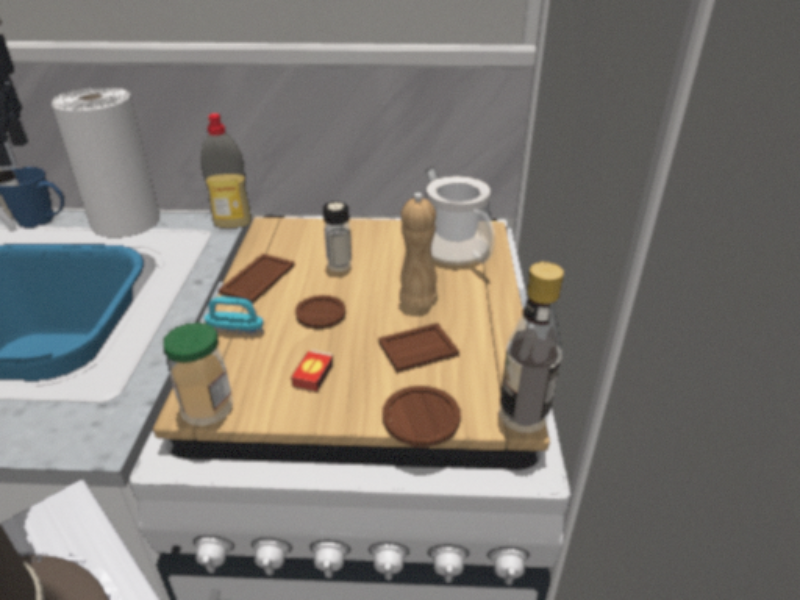

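View pics/top0.png

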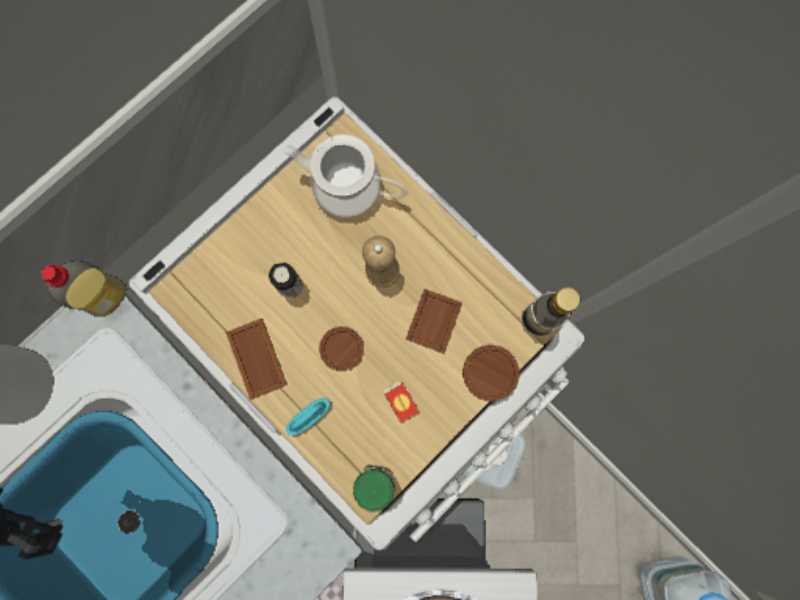

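The top view shows everything unobstructed (800×600 px): mill (380,260), jar (285,280), matchbox (402,403), brush (309,417), and docks long (257,358), small round (342,348), short (435,320) and large round (490,373). There is also an unlisted green-lidded jar at (375,488). Next I'll fit poses to the masks.

```bash
cat > h.py <<'E'
import numpy as np,cv2
from scipy.optimize import minimize
from scipy.spatial.transform import Rotation as R
from station import readout,optics,models
B=56.
def cyl(r,z0,z1):
    a=np.linspace(0,2*np.pi,40); return np.array([[r*np.cos(t),r*np.sin(t),z] for t in a for z in(z0,z1)])
def box(x,y0,y1,z0,z1): return np.array([[sx*x/2,y,z] for sx in(-1,1) for y in(y0,y1) for z in(z0,z1)])
S={"pepper_mill":[cyl(29,0,40),cyl(22,40,123),cyl(25,126,155),cyl(6,155,170)],"salt_jar":[cyl(20.5,0,105)],
"matchbox":[box(35,-29,29,0,17)],"scrub_brush":[box(30,-42,42,8,22),box(12,-34,34,22,54)],
"dock_large_round":[cyl(46,0,9.5)],"dock_small_round":[cyl(36.5,0,9.5)],"dock_short":[box(68,-45,45,0,9.5)],"dock_long":[box(63,-59,59,0,9.5)]}
def cam(p,o=None):
    if "rvec" in p: return np.array(p["rvec"],float),np.array(p["tvec"],float),p["camera_matrix"]
    q=o["tool_rot"]; T=np.eye(4); T[:3,:3]=R.from_quat([q[1],q[2],q[3],q[0]]).as_matrix(); T[:3,3]=o["ee_pos"]
    M=np.linalg.inv(T@p["T_tool_cam"]); return cv2.Rodrigues(M[:3,:3])[0],M[:3,3],p["camera_matrix"]
def render(l,x,y,yaw,c,z=B,k=4):
    m=np.zeros((384*k,512*k),np.uint8); Rz=R.from_euler('z',yaw).as_matrix()
    for pts in S[l]:
        u=cv2.projectPoints(pts@Rz.T+[x,y,z],c[0],c[1],c[2],None)[0].reshape(-1,2)
        cv2.fillConvexPoly(m,cv2.convexHull(np.round((u+.5)*k-.5).astype(np.int32)),1)
    return m
def back(u,v,z,c):
    Rm=cv2.Rodrigues(c[0])[0]; d=Rm.T@np.linalg.inv(c[2])@[u,v,1]; o=-Rm.T@c[1]; return o+d*(z-o[2])/d[2]
def fit(l,mask,c,x0=None,z=B,k=4):
    M=cv2.resize(mask.astype(np.uint8),None,fx=k,fy=k,interpolation=cv2.INTER_NEAREST)
    v,u=np.nonzero(mask); h=np.vstack(S[l])[:,2].max()/2
    if x0 is None: x0=back(u.mean(),v.mean(),z+h,c)[:2]
    cost=lambda p:1-(lambda r:(r&M).sum()/max(1,(r|M).sum()))(render(l,p[0],p[1],p[2],c,z,k))
    best=None
    for a in ([0] if 'round' in l or l in("pepper_mill","salt_jar") else np.arange(0,np.pi,np.pi/6)):
        r=minimize(cost,[*x0,a],method="Nelder-Mead",options=dict(initial_simplex=np.array([[*x0,a],[x0[0]+8,x0[1],a],[x0[0],x0[1]+8,a],[*x0,a+.3]]),maxiter=80))
        if best is None or r.fun<best.fun: best=r
    return np.round(best.x,3),round(1-best.fun,3)
def look(cams,labels,zs={}):
    for n in cams:
        o=readout.get_obs(); p=optics.get_image(n); c=cam(p,o)
        for l in labels:
            t=models.trace(p,l)
            if t: print(n,l,round(t[0]["score"],2),*fit(l,t[0]["pixels"],c,z=zs.get(l,B)))
            else: print(n,l,'none')
    return p
E
python3 - <<'E'
from h import *
look(["top"],list(S)); look(["scene"],["pepper_mill","salt_jar","dock_large_round","dock_small_round","dock_short","dock_long"])
E
```

```text
top pepper_mill 0.65 [ 6.39318e+02  1.01417e+02 -1.00000e-01] 0.853
top salt_jar 0.88 [6.13049e+02 2.51225e+02 2.88000e-01] 0.879
top matchbox 0.81 [425.063  65.781  -1.039] 0.933
top scrub_brush 0.75 [400.03  214.997   0.654] 0.784
top dock_large_round 0.73 [ 4.72901e+02 -8.15290e+01  1.00000e-03] 0.958
top dock_small_round 0.68 [5.11772e+02 1.63485e+02 1.59000e-01] 0.931
top dock_short 0.85 [557.948  11.869   1.219] 0.963
top dock_long 0.7 [493.569 304.178  -1.203] 0.957
scene pepper_mill 0.76 [6.40750e+02 1.00292e+02 2.15000e-01] 0.908
scene salt_jar 0.65 [6.12662e+02 2.50245e+02 2.28000e-01] 0.923
scene dock_large_round 0.57 [ 4.71348e+02 -8.13660e+01  1.99000e-01] 0.955
scene dock_small_round 0.65 [5.08515e+02 1.63727e+02 7.00000e-03] 0.949
scene dock_short 0.61 [558.447  12.875   4.39 ] 0.895
scene dock_long 0.64 [492.594 302.939   1.974] 0.949
```

```bash
cat >> h.py <<'E'
def plan(x,y,z,ang):
    "world TCP target, ang = world angle of tool y (mod pi) -> dx dy dz roll"
    o=readout.get_obs(); q=o["tool_rot"]; Rm=R.from_quat([q[1],q[2],q[3],q[0]]).as_matrix()
    d=Rm.T@(np.array([x,y,z])-o["ee_pos"])/1000
    r=-(ang-np.arctan2(Rm[1,1],Rm[0,1])); r=(r+np.pi/2)%np.pi-np.pi/2
    print("shift",np.round(d,4),"roll",round(r,3),"or",round(r-np.sign(r)*np.pi,3),"| now",np.round(o["ee_pos"],1),"t",round(o["clock"],2),"q7",round(o["qpos"][6],2),"q1",round(o["qpos"][0],2),'open',round(o["opening"],2))
E
python3 -c "
from h import *
plan(400,215,200,.654)"
```

```text
shift [-0.2649 -0.2562  0.0313] roll 0.462 or -2.68 | now [274.6 561.5 231.3] t 1.9 q7 -0.08 q1 -1.18 open 1.0
```

```bash
python3 -m inch '{"commands": [[0.08,-0.265,-0.256,0.031,0.462],[0.08,-0.265,-0.256,0.031,0.462],[0.08,-0.265,-0.256,0.031,0.462],[0.08,-0.265,-0.256,0.031,0.462],[0.08,-0.265,-0.256,0.031,0.462],[0.08,-0.265,-0.256,0.031,0.462],[0.08,-0.265,-0.256,0.031,0.462],[0.08,-0.265,-0.256,0.031,0.462],[0.08,-0.265,-0.256,0.031,0.462],[0.08,-0.265,-0.256,0.031,0.462]]}' 40
python3 - <<'E'
from h import *
p=look(["wrist"],["scrub_brush"])
cv2.imwrite("pics/w1.png",p["img"][:,:,::-1])
look(["top"],["scrub_brush"])
plan(400,215,64,.654)
E
```

```text
clock: 2.9
ee_pos: [400.3, 215.4, 200.6]
tool_rot: [-0.0, 0.443, 0.897, 0.0]
wrist_force: [-0.1, 0.6, 0.4]
opening: 0.937
gripper_force: 0.0
wrist scrub_brush 0.59 [400.422 214.614   0.667] 0.777
top scrub_brush none
shift [-0.0013 -0.0007  0.1363] roll 0.002 or -3.139 | now [399.8 216.4 200.3] t 3.1 q7 0.1 q1 -0.81 open 0.93
```

View pics/w1.png

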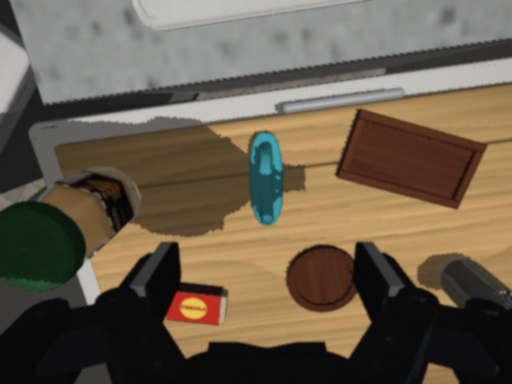

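The brush is at (266,178) in the wrist view and agrees with the top-camera fit. Grasping it.

```bash
python3 -m inch '{"commands": [[0.07,-0.001,-0.001,0.045,0.01],[0.07,-0.001,-0.001,0.09,0.01],[0.07,-0.001,-0.001,0.12,0.01],[0.07,-0.001,-0.001,0.137,0.01],[0.07,-0.001,-0.001,0.137,0.01],[0.015,-0.001,-0.001,0.137,0.01],[0.015,-0.001,-0.001,0.137,0.01],[0.015,-0.001,-0.001,0.137,0.01],[0.015,-0.001,-0.001,0.137,0.01],[0.015,-0.001,-0.001,0.137,0.01]]}' 40
python3 -c "
from h import *
plan(493,303.5,120,-1.203)"
```

```text
clock: 4.1
ee_pos: [400.6, 214.4, 64.7]
tool_rot: [0.0, 0.447, 0.895, 0.001]
wrist_force: [-1.6, -0.2, 8.2]
opening: 0.323
gripper_force: 39.0
shift [ 0.0158  0.1275 -0.0549] roll -1.294 or 1.847 | now [400.6 214.4  64.7] t 4.1 q7 0.17 q1 -0.77 open 0.32
```

```bash
python3 -m inch '{"commands": [[0.015,0,0,-0.03,0],[0.015,0,0,-0.055,-0.1],[0.015,0.016,0.127,-0.055,-1.294],[0.015,0.016,0.127,-0.055,-1.294],[0.015,0.016,0.127,-0.055,-1.294],[0.015,0.016,0.127,-0.055,-1.294],[0.015,0.016,0.127,-0.055,-1.294],[0.015,0.016,0.127,-0.055,-1.294],[0.015,0.016,0.127,-0.055,-1.294],[0.015,0.016,0.127,-0.055,-1.294]]}'
python3 - <<'E'
from h import *
plan(493,303.5,70,-1.203)
p=look(["wrist"],["scrub_brush","dock_long"],{"scrub_brush":111})
cv2.imwrite("pics/w2.png",p["img"][:,:,::-1])
E
```

```text
clock: 5.1
ee_pos: [492.2, 302.8, 119.2]
tool_rot: [0.001, -0.186, 0.983, 0.0]
wrist_force: [0.6, 1.0, -0.9]
opening: 0.322
gripper_force: 40.3
shift [-0.001   0.0004  0.0492] roll 0.005 or -3.136 | now [492.2 302.8 119.2] t 5.1 q7 1.27 q1 -0.58 open 0.32
wrist scrub_brush 0.83 [492.983 303.454  -1.111] 0.732
wrist dock_long 0.88 [493.835 305.279   1.958] 0.46
```

View pics/w2.png

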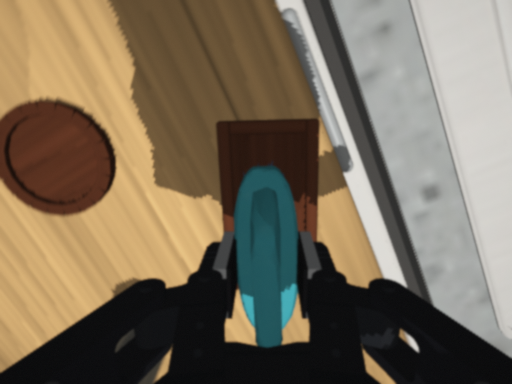

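The brush is centred over the long dock and parallel to it. Lowering and releasing.

```bash
python3 -m inch '{"commands": [[0.015,-0.001,0,0.025,0],[0.015,-0.001,0,0.042,0],[0.015,-0.001,0,0.049,0],[0.015,-0.001,0,0.049,0],[0.015,-0.001,0,0.049,0],[0.06,-0.001,0,0.049,0],[0.06,-0.001,0,0.049,0],[0.06,-0.001,0,0.049,0],[0.06,-0.001,0,0.0,0],[0.06,-0.001,0,-0.05,0]]}'
python3 -c "
from h import *
look(['wrist'],['scrub_brush'],{'scrub_brush':61})
plan(425,66,170,-1.039)"
```

```text
clock: 6.25
ee_pos: [491.8, 302.4, 168.0]
tool_rot: [-0.002, -0.182, 0.983, -0.001]
wrist_force: [2.2, -0.3, 0.6]
opening: 0.705
gripper_force: 0.0
wrist scrub_brush 0.91 [493.929 303.777   1.931] 0.764
shift [ 0.1523 -0.198   0.0031] roll -0.165 or 2.976 | now [496.2 305.3 175.3] t 6.35 q7 1.27 q1 -0.58 open 0.71
```

```bash
python3 -m inch '{"commands": [[0.08,0.152,-0.198,0,-0.165],[0.08,0.152,-0.198,0,-0.165],[0.08,0.152,-0.198,0,-0.165],[0.08,0.152,-0.198,0,-0.165],[0.08,0.152,-0.198,0,-0.165],[0.08,0.152,-0.198,0,-0.165],[0.08,0.152,-0.198,0,-0.165],[0.08,0.152,-0.198,0,-0.165]]}'
python3 - <<'E'
from h import *
p=look(["wrist"],["matchbox"])
cv2.imwrite("pics/w3.png",p["img"][:,:,::-1])
plan(425,66,63,-1.039)
E
```

```text
clock: 7.15
ee_pos: [422.6, 64.7, 168.5]
tool_rot: [0.0, -0.263, 0.965, 0.0]
wrist_force: [-0.7, -0.9, 1.2]
opening: 0.935
gripper_force: 0.0
wrist matchbox 0.59 [425.479  67.55   -1.039] 0.974
shift [-0.0026 -0.0005  0.1052] roll 0.003 or -3.139 | now [422.5  65.1 168.2] t 7.25 q7 1.83 q1 -0.23 open 0.94
```

View pics/w3.png

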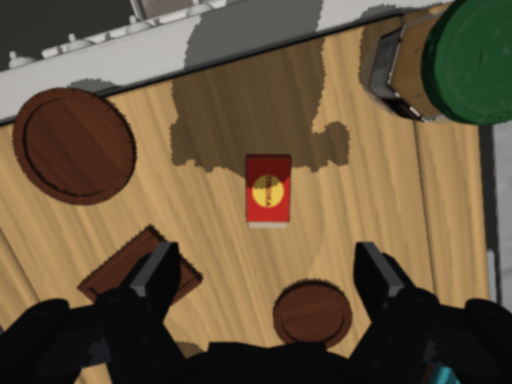

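```bash
python3 -m inch '{"commands": [[0.07,-0.001,0.001,0.045,0],[0.07,-0.001,0.001,0.085,0],[0.07,-0.001,0.001,0.1055,0],[0.07,-0.001,0.001,0.1055,0],[0.07,-0.001,0.001,0.1055,0],[0.02,-0.001,0.001,0.1055,0],[0.02,-0.001,0.001,0.1055,0],[0.02,-0.001,0.001,0.1055,0],[0.02,-0.001,0.001,0.1055,0],[0.02,-0.001,0.001,0.1055,0]]}' 30
python3 -c "
from h import *
plan(558,12,115,1.219)"
```

```text
clock: 8.25
ee_pos: [423.4, 65.4, 64.1]
tool_rot: [0.001, -0.263, 0.965, 0.0]
wrist_force: [-1.4, -0.0, 6.5]
opening: 0.388
gripper_force: 29.5
shift [-0.089  -0.1144 -0.0506] roll 0.884 or -2.258 | now [423.4  65.4  64.1] t 8.25 q7 1.82 q1 -0.24 open 0.39
```

```bash
python3 -m inch '{"commands": [[0.02,0,0,-0.03,0],[0.02,0,0,-0.05,0.1],[0.02,-0.089,-0.114,-0.05,0.884],[0.02,-0.089,-0.114,-0.05,0.884],[0.02,-0.089,-0.114,-0.05,0.884],[0.02,-0.089,-0.114,-0.05,0.884],[0.02,-0.089,-0.114,-0.05,0.884],[0.02,-0.089,-0.114,-0.05,0.884],[0.02,-0.089,-0.114,-0.05,0.884],[0.02,-0.089,-0.114,-0.05,0.884]]}'
python3 - <<'E'
from h import *
plan(558,12,69.5,1.219)
p=look(["wrist"],["matchbox","dock_short"],{"matchbox":107})
cv2.imwrite("pics/w4.png",p["img"][:,:,::-1])
E
```

```text
clock: 9.25
ee_pos: [557.0, 12.3, 113.2]
tool_rot: [0.0, 0.173, 0.985, 0.0]
wrist_force: [0.5, -0.3, 0.3]
opening: 0.388
gripper_force: 30.6
shift [-0.0011  0.0001  0.0437] roll 0.004 or -3.138 | now [557.   12.3 113.2] t 9.25 q7 1.22 q1 -0.26 open 0.39
wrist matchbox 0.88 [559.256  11.943   1.227] 0.916
wrist dock_short 0.94 [558.409  12.954   1.218] 0.466
```

View pics/w4.png

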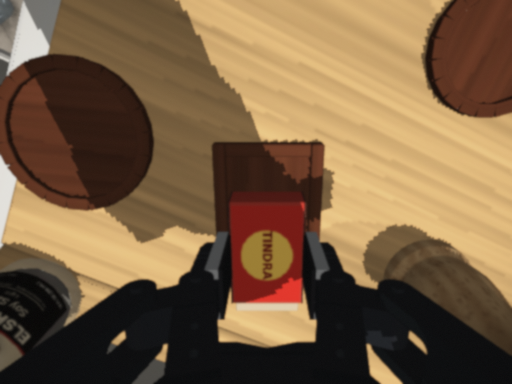

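The matchbox is centred over the short dock, with the bottle and mill clear of the fingers. Lowering.

```bash
python3 -m inch '{"commands": [[0.02,0,0,0.025,0],[0.02,0,0,0.038,0],[0.02,0,0,0.044,0],[0.02,0,0,0.044,0],[0.02,0,0,0.044,0],[0.055,0,0,0.044,0],[0.055,0,0,0.044,0],[0.055,0,0,0.044,0],[0.055,0,0,0.0,0],[0.055,0,0,-0.05,0]]}'
python3 -c "
from h import *
look(['wrist'],['matchbox'],{'matchbox':61})
look(['top'],['sauce_bottle'] if 0 else ['matchbox','scrub_brush'],{'matchbox':61,'scrub_brush':61})
plan(558,12,245,1.219)"
```

```text
clock: 10.4
ee_pos: [555.4, 11.9, 162.1]
tool_rot: [-0.002, 0.175, 0.985, -0.001]
wrist_force: [1.0, 0.2, 0.9]
opening: 0.645
gripper_force: 0.0
wrist matchbox 0.83 [558.945  11.786   1.222] 0.969
top matchbox 0.43 [492.483 303.893   2.198] 0.699
top scrub_brush none
shift [-0.0012  0.0003 -0.0822] roll 0.0 or -3.141 | now [556.8  12.2 162.8] t 10.65 q7 1.2 q1 -0.27 open 0.65
```

```bash
python3 - <<'E'
from h import *
S["sauce_bottle"]=[cyl(29.5,0,120),cyl(14,120,175),cyl(16,175,204)]
look(["top","scene"],["sauce_bottle","pepper_mill"])
p=optics.get_image("wrist");print(np.round(p["T_tool_cam"],2))
plan(640,100.5,245,1.219)
E
```

```text
top sauce_bottle 0.81 [ 562.764 -161.144    0.781] 0.926
top pepper_mill 0.72 [ 5.63579e+02 -1.63572e+02  1.41000e-01] 0.892
scene sauce_bottle 0.8 [ 564.701 -158.022   -0.659] 0.923
scene pepper_mill 0.87 [642.179  98.906   5.694] 0.239
[[  -0.     -0.96   -0.29   73.71]
 [   1.     -0.      0.      0.5 ]
 [  -0.     -0.29    0.96 -143.79]
 [   0.      0.      0.      1.  ]]
shift [-0.0477  0.1118 -0.0832] roll -0.0 or 3.142 | now [556.6  12.  162. ] t 11.0 q7 1.2 q1 -0.27 open 0.65
```

```bash
python3 -m inch '{"commands": [[0.085,0,0,-0.045,0],[0.085,0,0,-0.085,0.1],[0.085,-0.048,0.112,-0.088,0.354],[0.085,-0.048,0.112,-0.088,0.354],[0.085,-0.048,0.112,-0.088,0.354],[0.085,-0.048,0.112,-0.088,0.354],[0.085,-0.048,0.112,-0.088,0.354],[0.085,-0.048,0.112,-0.088,0.354]]}'
python3 - <<'E'
from h import *
p=look(["wrist"],["pepper_mill"])
cv2.imwrite("pics/w5.png",p["img"][:,:,::-1])
plan(640,100.7,179,.865)
E
```

```text
clock: 11.8
ee_pos: [640.1, 99.1, 250.5]
tool_rot: [-0.0, 0.346, 0.938, -0.001]
wrist_force: [0.3, 0.1, -0.1]
opening: 0.997
gripper_force: 0.0
wrist pepper_mill 0.56 [6.36706e+02 1.05909e+02 2.81000e-01] 0.857
shift [0.0012 0.001  0.072 ] roll -0.002 or 3.14 | now [640.2  99.2 251. ] t 11.9 q7 0.74 q1 -0.41 open 0.99
```

View pics/w5.png

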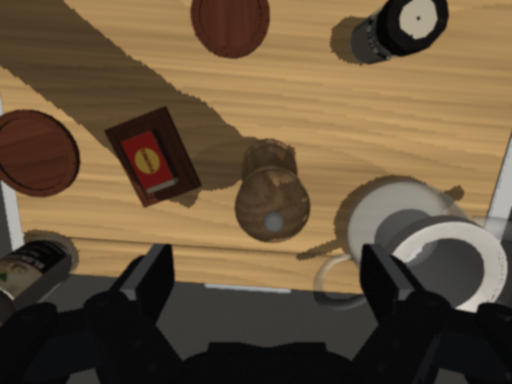

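```bash
python3 - <<'E'
from h import *
o=readout.get_obs();p=optics.get_image("wrist");c=cam(p,o)
print(back(273,223,226,c)); plan(640,100.7,179,.865)
t=models.trace(p,"pepper_mill")[0]["pixels"];v,u=np.nonzero(t)
r=cv2.minEnclosingCircle(np.c_[u,v][v>175].astype(np.float32));print(r)
E
```

```text
[641.35904845 103.74504295 226.        ]
shift [0.0011 0.0008 0.0721] roll -0.002 or 3.14 | now [640.3  99.3 251.1] t 11.95 q7 0.74 q1 -0.41 open 0.99
((269.41650390625, 204.20355224609375), 40.03678894042969)
```

```bash
python3 -m inch '{"commands": [[0.085,0.002,0.002,0.03,0],[0.085,0.002,0.002,0.055,0],[0.085,0.002,0.002,0.072,0],[0.085,0.002,0.002,0.072,0],[0.03,0.002,0.002,0.072,0],[0.03,0.002,0.002,0.072,0],[0.03,0.002,0.002,0.072,0],[0.03,0.002,0.002,0.072,0],[0.03,0.002,0.002,0.072,0],[0.03,0.002,0.002,0.072,0]]}' 40
python3 -c "
from h import *
plan(472,-81.5,209,.865)"
```

```text
clock: 13.0
ee_pos: [641.4, 103.4, 180.8]
tool_rot: [0.001, 0.346, 0.938, 0.001]
wrist_force: [-0.3, -0.9, 5.9]
opening: 0.54
gripper_force: 40.8
shift [ 0.0089 -0.2505 -0.0289] roll -0.0 or 3.141 | now [641.4 103.4 180.8] t 13.0 q7 0.75 q1 -0.41 open 0.54
```

```bash
python3 -m inch '{"commands": [[0.03,0,0,-0.025,0],[0.03,0,0,-0.045,0],[0.03,0.001,-0.03,-0.045,0],[0.03,0.003,-0.07,-0.045,0],[0.03,0.004,-0.11,-0.045,0],[0.03,0.006,-0.15,-0.045,0],[0.03,0.007,-0.19,-0.045,0],[0.03,0.008,-0.225,-0.045,0],[0.03,0.009,-0.245,-0.045,0],[0.03,0.009,-0.2505,-0.045,0]]}'
python3 - <<'E'
from h import *
o=readout.get_obs();p=optics.get_image("wrist");print(o["ee_pos"],o["opening"])
cv2.imwrite("pics/w6.png",p["img"][:,:,::-1])
look(["top","scene"],["pepper_mill"],{"pepper_mill":101})
E
```

```text
clock: 14.0
ee_pos: [470.0, -83.0, 224.4]
tool_rot: [0.0, 0.347, 0.938, 0.0]
wrist_force: [0.7, 1.0, -1.5]
opening: 0.539
gripper_force: 41.8
[470.02865422 -82.96315859 224.38510906] 0.5391307881678812
top pepper_mill 0.81 [ 4.6061e+02 -5.9176e+01  1.3400e-01] 0.354
scene pepper_mill 0.96 [ 4.71657e+02 -8.42840e+01 -3.17000e-01] 0.657
```

View pics/w6.png

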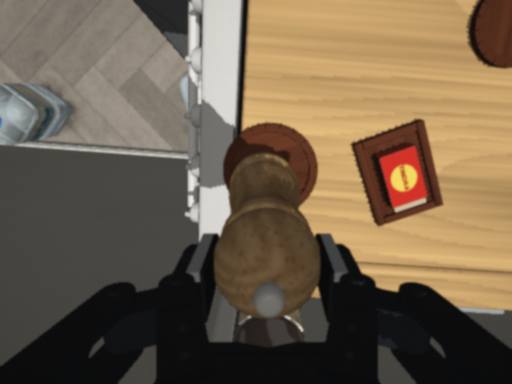

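```bash
python3 - <<'E'
from h import *
o=readout.get_obs();p=optics.get_image("wrist");c=cam(p,o)
print(back(268,299,270,c),o["ee_pos"])
S["head"]=[cyl(25,123,159)]
for z in(100,):
  for x,y in((470,-83),(466,-79.5)):
    m=render("pepper_mill",x,y,0,c,z,1); v,u=np.nonzero(m); print(u.min(),u.max(),v.min(),v.max(),cv2.projectPoints(np.array([[x,y,z+170.]]),*c,None)[0].ravel())
t=models.trace(p,"pepper_mill")[0];print(t["rect"])
plan(472,-81.5,186.5,.865)
E
```

```text
[470.42754607 -77.15252674 270.        ] [472.19322697 -79.98484188 223.77771576]
194 318 148 334 [254.81476753 307.25495867]
194 319 141 324 [254.87384527 294.52504188]
[215.7, 151.3, 319.9, 320.2]
shift [-0.0009 -0.0008  0.0371] roll 0.002 or -3.14 | now [471.8 -80.3 223.6] t 14.35 q7 1.0 q1 -0.23 open 0.54
```

```bash
python3 -m inch '{"commands": [[0.03,-0.002,-0.0015,0.02,0],[0.03,-0.002,-0.0015,0.032,0],[0.03,-0.002,-0.0015,0.0375,0],[0.03,-0.002,-0.0015,0.0375,0],[0.03,-0.002,-0.0015,0.0375,0],[0.03,-0.002,-0.0015,0.0375,0]]}'
python3 - <<'E'
from h import *
plan(472,-81.5,186,.865); o=readout.get_obs();p=optics.get_image("wrist");c=cam(p,o)
t=models.trace(p,"pepper_mill")[0];print(t["rect"]);cv2.imwrite("pics/w7.png",p["img"][:,:,::-1])
E
```

```text
clock: 14.95
ee_pos: [471.7, -83.6, 186.3]
tool_rot: [-0.0, 0.345, 0.938, 0.0]
wrist_force: [0.8, 0.3, -2.7]
opening: 0.541
gripper_force: 41.8
shift [0.0011 0.0018 0.0003] roll 0.0 or -3.141 | now [471.7 -83.6 186.3] t 14.95 q7 1.03 q1 -0.21 open 0.54
[216.7, 150.1, 321.1, 318.0]
```

View pics/w7.png

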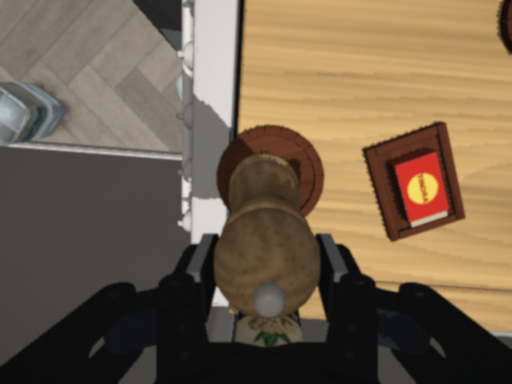

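The mill is over the large dock's recess, about 0.5 mm above the floor. Setting it down and letting go.

```bash
python3 -m inch '{"commands": [[0.03,0,0,0.001,0],[0.03,0,0,0.001,0],[0.06,0,0,0.001,0],[0.085,0,0,0.001,0],[0.085,0,0,0.001,0],[0.085,0,0,0.001,0],[0.085,0,0,-0.02,0],[0.085,0,0,-0.06,0],[0.085,0,0,-0.1,0],[0.085,0,0,-0.1,0]]}'
python3 - <<'E'
from h import *
look(["top","scene","wrist"],["pepper_mill"],{"pepper_mill":61})
plan(613,250.7,190,.865)
E
```

```text
clock: 16.05
ee_pos: [474.2, -84.3, 291.2]
tool_rot: [0.004, 0.346, 0.938, 0.002]
wrist_force: [0.8, -0.1, 0.1]
opening: 0.995
gripper_force: 0.0
top pepper_mill 0.72 [ 4.70484e+02 -8.23090e+01  4.37000e-01] 0.677
scene pepper_mill 0.58 [ 4.70374e+02 -8.76370e+01  3.74000e-01] 0.894
wrist pepper_mill 0.56 [ 4.67026e+02 -8.10410e+01  1.40000e-01] 0.831
shift [0.1086 0.3468 0.0947] roll 0.0 or -3.142 | now [470.9 -83.7 285. ] t 16.35 q7 0.98 q1 -0.24 open 1.0
```

```bash
python3 -m inch '{"commands": [[0.08,0.108,0.347,0,0],[0.08,0.108,0.347,0,0],[0.08,0.108,0.347,0,0],[0.08,0.108,0.347,0,0],[0.08,0.108,0.347,0,0],[0.08,0.108,0.347,0,0],[0.08,0.108,0.347,0.05,0],[0.08,0.108,0.347,0.09,0],[0.08,0.108,0.347,0.09,0],[0.08,0.108,0.347,0.09,0]]}'
python3 - <<'E'
from h import *
p=look(["wrist","top","scene"],["salt_jar"])
plan(613,250.7,108,.865)
look(["top","scene"],["pepper_mill"],{"pepper_mill":61})
E
```

```text
clock: 17.35
ee_pos: [612.7, 249.8, 192.8]
tool_rot: [-0.002, 0.345, 0.939, -0.003]
wrist_force: [0.4, -1.2, 0.6]
opening: 0.937
gripper_force: 0.0
wrist salt_jar 0.96 [6.12910e+02 2.52319e+02 7.10000e-02] 0.96
top salt_jar 0.45 [ 8.18374e+02  1.68042e+02 -1.87000e-01] 0.204
scene salt_jar 0.95 [ 6.12379e+02  2.50664e+02 -3.48000e-01] 0.947
shift [ 0.0029 -0.0009  0.0908] roll -0.002 or 3.14 | now [615.5 249.3 198.8] t 17.65 q7 0.48 q1 -0.57 open 0.94
top pepper_mill 0.95 [ 4.71405e+02 -8.44490e+01 -2.20000e-02] 0.892
scene pepper_mill 0.8 [ 4.69749e+02 -8.79520e+01 -3.50000e-02] 0.876
```

```bash
python3 -m inch '{"commands": [[0.08,0,0,0,0],[0.08,0,0,0,0],[0.08,0,0,0,0]]}'
python3 -c "
from h import *
plan(612.8,251.2,110,.865)"
```

```text
clock: 18.15
ee_pos: [614.5, 250.4, 196.3]
tool_rot: [-0.0, 0.346, 0.938, -0.0]
wrist_force: [0.5, -0.6, -0.9]
opening: 0.935
gripper_force: 0.0
shift [ 0.0018 -0.0005  0.0863] roll 0.0 or -3.141 | now [614.5 250.4 196.3] t 18.15 q7 0.48 q1 -0.57 open 0.93
```

```bash
python3 -m inch '{"commands": [[0.08,0.002,0,0.03,0],[0.08,0.002,0,0.06,0],[0.08,0.002,0,0.08,0],[0.08,0.002,0,0.086,0],[0.08,0.002,0,0.086,0],[0.025,0.002,0,0.086,0],[0.025,0.002,0,0.086,0],[0.025,0.002,0,0.086,0],[0.025,0.002,0,0.086,0],[0.025,0.002,0,0.086,0]]}' 40
python3 -c "
from h import *
plan(510.5,163.6,140,.865)"
```

```text
clock: 19.15
ee_pos: [613.7, 251.8, 111.7]
tool_rot: [0.001, 0.346, 0.938, 0.001]
wrist_force: [-1.0, -1.2, 6.1]
opening: 0.467
gripper_force: 39.9
shift [ 0.0213 -0.134  -0.0286] roll -0.0 or 3.142 | now [613.7 251.8 111.7] t 19.15 q7 0.49 q1 -0.57 open 0.47
```

```bash
python3 -m inch '{"commands": [[0.025,0,0,-0.02,0],[0.025,0,0,-0.03,0],[0.025,0.005,-0.03,-0.03,0],[0.025,0.011,-0.07,-0.03,0],[0.025,0.017,-0.105,-0.03,0],[0.025,0.02,-0.125,-0.03,0],[0.025,0.0213,-0.134,-0.03,0],[0.025,0.0213,-0.134,-0.03,0],[0.025,0.0213,-0.134,-0.03,0],[0.025,0.0213,-0.134,-0.03,0]]}'
python3 - <<'E'
from h import *
plan(510.5,163.6,117,.865)
p=look(["wrist"],["salt_jar","dock_small_round"],{"salt_jar":86})
cv2.imwrite("pics/w8.png",p["img"][:,:,::-1])
E
```

```text
clock: 20.15
ee_pos: [510.8, 164.5, 140.3]
tool_rot: [0.0, 0.345, 0.939, 0.0]
wrist_force: [-0.9, -0.2, -1.2]
opening: 0.467
gripper_force: 40.7
shift [-0.0004 -0.0009  0.0233] roll 0.001 or -3.141 | now [510.8 164.5 140.3] t 20.15 q7 0.54 q1 -0.53 open 0.47
wrist salt_jar 0.9 [5.08920e+02 1.66439e+02 4.12000e-01] 0.912
wrist dock_small_round 0.76 [5.10733e+02 1.65695e+02 3.05000e-01] 0.517
```

View pics/w8.png

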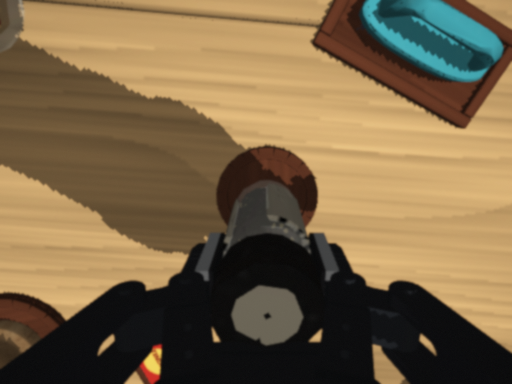

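The jar is centred over the small dock. Lowering and releasing.

```bash
python3 -m inch '{"commands": [[0.025,-0.001,-0.001,0.012,0],[0.025,-0.001,-0.001,0.02,0],[0.025,-0.001,-0.001,0.024,0],[0.025,-0.001,-0.001,0.024,0],[0.025,-0.001,-0.001,0.024,0],[0.05,-0.001,-0.001,0.024,0],[0.08,-0.001,-0.001,0.024,0],[0.08,-0.001,-0.001,0.024,0],[0.08,-0.001,-0.001,0.0,0],[0.08,-0.001,-0.001,-0.02,0]]}'
python3 -m inch '{"commands": [[0.08,0,0,-0.04,0],[0.08,0,0,-0.08,0],[0.08,0,0,-0.12,0],[0.08,0.05,0.05,-0.12,0],[0.08,0.09,0.09,-0.12,0],[0.08,0.12,0.12,-0.12,0],[0.08,0.15,0.15,-0.12,0],[0.08,0.15,0.15,-0.12,0],[0.08,0.15,0.15,-0.12,0],[0.08,0.15,0.15,-0.12,0]]}'
python3 - <<'E'
from h import *
z={l:61 for l in("pepper_mill","salt_jar","matchbox","scrub_brush")}
p=look(["scene","top"],list(z),z)
cv2.imwrite("pics/end.png",cv2.resize(p["img"][:,:,::-1],(800,600)))
E
```

```text
clock: 21.3
ee_pos: [509.7, 161.9, 160.3]
tool_rot: [-0.0, 0.346, 0.938, -0.001]
wrist_force: [-0.1, -0.3, 0.1]
opening: 0.943
gripper_force: 0.0
clock: 22.3
ee_pos: [493.6, 371.9, 279.8]
tool_rot: [0.0, 0.346, 0.938, -0.001]
wrist_force: [-0.1, -0.9, -0.3]
opening: 0.936
gripper_force: 0.0
scene pepper_mill 0.6 [470.762 -87.889  -0.59 ] 0.879
scene salt_jar 0.75 [5.07925e+02 1.60458e+02 4.23000e-01] 0.941
scene matchbox none
scene scrub_brush 0.91 [489.537 301.75    2.25 ] 0.704
top pepper_mill 0.92 [ 4.70971e+02 -8.36030e+01  2.51000e-01] 0.862
top salt_jar 0.75 [5.09202e+02 1.60686e+02 1.40000e-01] 0.922
top matchbox 0.75 [558.531  10.888   1.207] 0.925
top scrub_brush 0.52 [492.826 301.979   1.981] 0.754
```

View pics/end.png

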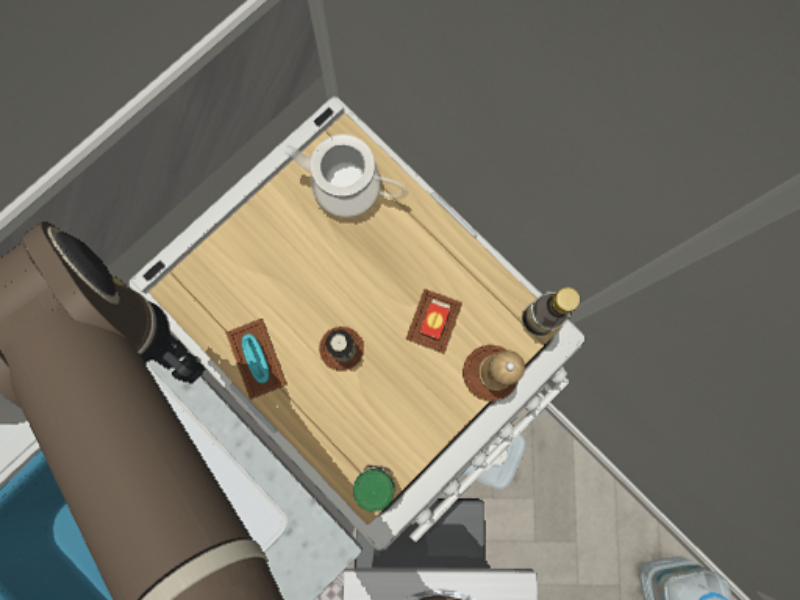

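All four look docked and the bystanders are unmoved. The mill's margin is the tightest, so I'll check its tilt using the button at (510,366) in the 800×600 view.

```bash
python3 - <<'E'
from h import *
p=optics.get_image("top");c=cam(p)
print("button top",back(510*.64,366*.64,231,c))
s=optics.get_image("scene");cs=cam(s)
for xy in((471,-84),(472,-88),(472,-81.5)):
  m=render("pepper_mill",*xy,0,cs,61,4);v,u=np.nonzero(m);print(xy,u.min()/4,v.min()/4,u.max()/4,v.max()/4)
print(models.trace(s,"pepper_mill")[0]["rect"])
im=s["img"][150:310,215:345,::-1]
cv2.imwrite("pics/mill.png",cv2.resize(im,None,fx=3.5,fy=3.5,interpolation=cv2.INTER_CUBIC))
E
```

```text
button top [471.2353918  -84.15583334 231.        ]
(471, -84) 254.25 187.75 288.0 278.5
(472, -88) 256.25 188.5 290.25 279.5
(472, -81.5) 253.75 187.0 287.5 277.5
[255.9, 189.5, 292.4, 279.9]
```

View pics/mill.png

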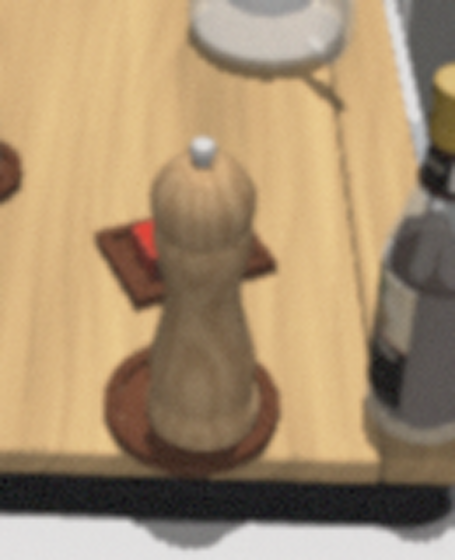

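The mill stands upright inside the rim (button and foot both near column 203 in the crop), about 3–6 mm off centre, which is within the 12 mm limit. Handing in.

```bash
python3 -c "
from station import ticket
print(ticket.job_done())"
```

```text
the job is handed in; nothing more can be done
None
```

The job is handed in: my last camera check showed the mill, jar, matchbox and brush each upright and released in its dock, with the teapot and sauce bottle where they started; the hand-in returned no verdict.

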